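Stand the slumped boards back in their stands

TASK

Both boards, the slate one and the wooden one, have slumped forward onto the short front dowels of their drying stands. With the fingertips, gently push each board back, past upright, until it leans on the long rear dowels of its own stand, without lifting the boards, slamming them or pressing hard against the dowels. Leave the salt shaker, the mug and the bowl where they are.

Things in the scene. Friction and masses are not known exactly. Their poses are not given: they have to be found in the camera images.
- slate_stand: Drying stand of the slate board: dark wood plate, light dowels. Fixed. Plate 150 x 100 x 12 mm; origin under its middle, x to its rear (away from the robot at yaw 0). From it rise 10 mm dowels at y = +35 and -35 mm: a short pair (70 mm) at x = -12 mm, sloping 22 degrees to the front (-x), a long pair (130 mm) at x = +12 mm, sloping 10 degrees to the rear. The board stands between the pairs.
- wood_stand: Drying stand of the wooden board: light wood plate, dark dowels. Fixed. Plate 150 x 100 x 12 mm; origin under its middle, x to its rear (away from the robot at yaw 0). From it rise 10 mm dowels at y = +35 and -35 mm: a short pair (70 mm) at x = -15 mm, sloping 22 degrees to the front (-x), a long pair (130 mm) at x = +15 mm, sloping 10 degrees to the rear. The board stands between the pairs.
- slate_board: Thin dark grey slate serving board, 120 mm wide, 220 mm long, 8 mm thick, cord loop at its top end, two 3 mm feet on its back, 0.3 to 0.6 kg. Origin 99 mm above its lower edge, behind its middle; x along its width, y up to its top end, z out of the face towards the robot. Starts slumped 27 degrees forward on the short dowels, held by its weight alone; once past upright it falls back by itself.
- slate_top (a point): Middle of the slate board's upper edge (mid thickness), 220 mm from slate_foot; at the start about 0.21 m above the counter, and 22 mm higher when upright.
- slate_foot (a point): Middle of the slate board's lower edge (mid thickness).
- wood_board: Brown wooden bread board, 130 mm wide, 200 mm long, 14 mm thick, 50 x 19 mm hand hole 22 to 41 mm below its top edge, 0.24 to 0.5 kg. Origin in the centre of its back face; x along its width, y up to its top end, z out of the face towards the robot. Starts slumped 27 degrees forward on the short dowels, held by its weight alone; once past upright it falls back by itself.
- wood_top (a point): Middle of the wooden board's upper edge (mid thickness), 200 mm from wood_foot; at the start about 0.19 m above the counter, and 22 mm higher when upright.
- wood_foot (a point): Middle of the wooden board's lower edge (mid thickness).
- salt_shaker: Glass salt shaker with a grey top, 44 mm across, 90 mm high, loose, in front of the stands; origin under its centre.
- mug: Cream mug, 78 mm across, 110 mm with its handle, 97 mm high, loose, at the front right; origin under its centre.
- bowl: Dark bowl, 115 mm across, 51 mm high, loose, at the front left; origin under its centre.

How it is judged:
By the outcome, as a careful person would: the job done as asked, in the order asked, and still so for the second after the job is handed in, with the robot touching nothing.
It also fails if it takes over 61 s, if anything falls off the work surface, if the arm or the gripper's body presses on something with over 40 N, if the wrist force passes 120 N, or if a joint passes its speed limit or range.

ROBOT

A 6-joint arm with a two-finger parallel gripper is mounted at the origin on a cart in front of the work surface, level with it; the furniture and walls round the work are solid. World frame = base frame: x ahead of the robot, y to its left, z up, the work surface at z = 0. Lengths are in mm, angles in rad, forces in N, time in s.
With the tool pointing down it reaches from about 350 to 975 mm from the base axis. Payload 7.1 kg.
Tool frame: the origin (TCP) lies between the finger pads; the fingertips stand 8 mm ahead of it and the grasp point (between the pads) lies 11 mm behind it; z points along the fingers, y is the direction in which the jaws open and shut (so a half turn about z gives the same grasp; the last joint's range is limited). The gripper opens to 88 mm and grips with 3 to 60 N. Pads are 20 mm wide; open, the fingers measure 115 mm over their backs; the gripper's body (75 mm by 178 mm) begins 61 mm behind the grasp point.
Start: joints at [1.252, 0.423, 1.63, -0, 1.089, -0.019], TCP at [184.549, 597.115, 230.675] pointing down, gripper open.
Joint ranges: [-3, 3], [-0.9, 2.11], [0.09, 2.58], [-1.31, 4.45], [0.11, 2.69], [-2.54, 2.54]. Speed limits (rad/s): [2.39, 2.39, 3.01, 3.14, 3.14, 3.14].

INTERFACE

Orientations are given as a unit quaternion [w, x, y, z].
In Python, from rig import env, read_camera, camera_params gives the robot as it stands. The module is installed in compiled form; this text tells all that it offers.
- The arm moves only by the tool step_arm, never from a script. Its argument "steps" is one flat list of numbers, 4 for each row, row after row: the shift along the tool's x, y, z in mm, then the turn about the tool's z in rad. In form: [dx, dy, dz, spin, dx, dy, dz, spin, ...]. A call has 1 to 5 rows; each row shifts and turns the commanded pose from where the row before left it, along the tool's axes as they then stand; what a row does not reach is not made up. A row lasts 1/10 s, in which the tool goes at most 50 mm and 8.59 degrees, less where a joint would pass 70% of its speed; a pose out of reach is approached as far as the arm can. A call is refused whole if a number of a shift passes 50 or a number of a turn 0.15, either way. A call with a gripper value outside its range is refused whole. "jaw" is the gripper's target within -1 to 1 (fully open at 1, half-way at 0, shut at -1), set as the call begins (left out, the last holds). The fingers move at their own pace and stop on an object; "grip_force" is the grip in N (left out, the last holds). Time passes only in rows, so rows that do not move let the fingers close. It gives the time, the measured TCP pose, the force and the opening at its end, in the units of the state.
- env.sense(): the state, without advancing time (a new reading comes with each control period).
- read_camera(name): name is "scene" or "top" or "wrist"; returns the picture (480x640x3 uint8, red, green, blue); there is no depth.
- camera_params(name): a dict with "fov_y" (degrees; the focal length in pixels is half the picture's height over the tangent of half this angle, whatever the lens; pixels are square), "cx", "cy" (the principal point, pixels), "R" (3x3) and "t" (3): a world point X has camera coordinates R X + t. Camera axes: x right, y down, z forward; pixel columns grow to the right and rows downward; lengths in mm; the calibration is good to about 2 mm. A picture is of the moment at which its call begins: read the wrist's pose just before it. camera_params takes no time and is no camera call; for the wrist camera it gives the pose at the moment of the call.
- env.sign_off(): hands the job in, once; it reports no verdict.
The state is a dict: "time_s": time; "q": joint angles; "dq": joint speeds; "tau": joint torques, N m; "tool_pos": TCP position; "orientation": TCP orientation; "ft_force": force on the tool from outside, world axes, zero at the start; "moment": the same for the moment, N m; "opening": finger opening in mm.
Only numpy, scipy, OpenCV 4.12 (cv2) and the standard library are available. Lean on these libraries where they do the work, as an engineer would, in place of code of your own. Each camera call takes 0.05 s, during which the arm holds its last target.

## Working session

There is one attempt and no reset: what is moved stays moved. The work goes in short steps, Python scripts to look and compute and a tool call to move; the robot and the scene stay as the last step left them, time stands still between calls to the robot, and variables do not carry over. Pictures are saved under pics/ and viewed, and the job is handed in when it is done.

Besides the shell and the picture viewer there is one more tool, called after ">>>" as name(argument=value, ...), one argument or row to a line, values as JSON. step_arm: Moves the arm, as the interface text tells. Its arguments: {"type":"object","properties":{"steps":{"type":"array","items":{"type":"number"}},"jaw":{"type":"number"},"grip_force":{"type":"number"}},"required":["steps"]}

```bash
mkdir -p pics
python3 - <<'E'
from rig import env, read_camera, camera_params
import cv2
print(env.sense())
for n in ["scene","top"]:
    im=read_camera(n); cv2.imwrite(f"pics/{n}0.png",im[:,:,::-1]); print(n,camera_params(n))
E
```

```text
{'time_s': 0.0, 'q': array([ 1.25202709e+00,  4.23828795e-01,  1.63067828e+00, -3.48768410e-05,
        1.08857116e+00, -1.90340137e-02]), 'dq': array([ 0.00100941, -0.00114373, -0.0009798 ,  0.00086349,  0.00097776,
       -0.00042937]), 'tau': array([ 1.16227246e-03, -5.44638097e+01, -2.73658293e+01,  6.44092332e-02,
        2.29505904e-02, -1.39464432e-04]), 'tool_pos': array([184.38029086, 596.62860242, 229.91380395]), 'orientation': array([-1.09638002e-04,  1.49299180e-01,  9.88791789e-01, -7.34811967e-04]), 'ft_force': array([-0.83672333,  0.119614  ,  0.36867694]), 'moment': array([-0.00277375, -0.03779926, -0.03984756]), 'opening': 87.83787864539735}
scene {'fov_y': 57.17881805065813, 'cx': 311.71548371346375, 'cy': 233.76065929698893, 'R': array([[-0.140576  ,  0.99004553,  0.00694567],
       [ 0.68519764,  0.10234991, -0.72113015],
       [-0.71466257, -0.09661444, -0.6927648 ]]), 't': array([ 145.94865039, -238.85390974, 1306.8171818 ])}
top {'fov_y': 54.93405898860518, 'cx': 316.29944937402956, 'cy': 237.79482556123034, 'R': array([[-0.00706226, -0.99983499, -0.01673679],
       [-0.98943474,  0.00941056, -0.14467324],
       [ 0.14480687,  0.01553825, -0.98933793]]), 't': array([-73.5687155 , 528.72159054, 950.61211459])}
```

View pics/scene0.png

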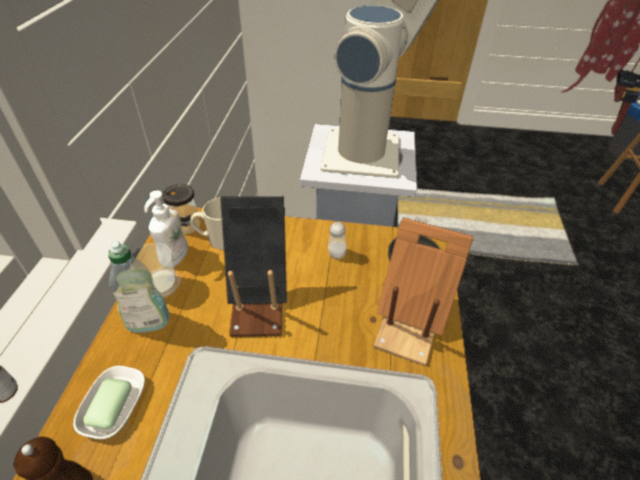

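View pics/top0.png

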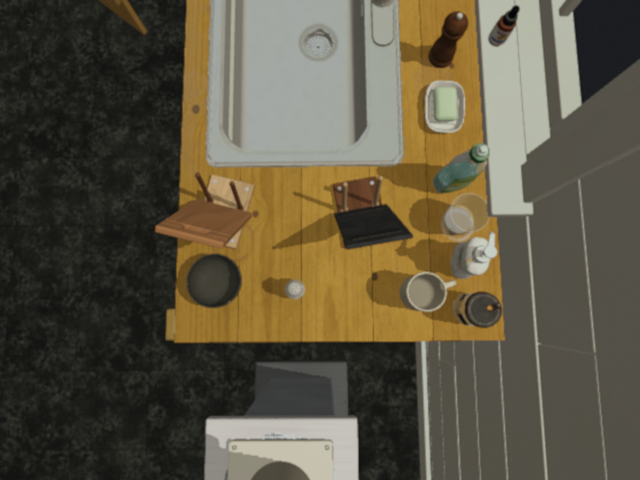

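Run:
```python
import cv2,numpy as np
s=cv2.imread("pics/scene0.png");t=cv2.imread("pics/top0.png")
def z(im,x,y,w,h):return cv2.resize(im[y:y+h,x:x+w],(400,300),interpolation=cv2.INTER_CUBIC)
# 100x75 -> x4 ; 160x120 -> 2.5
a=np.vstack([np.hstack([z(s,185,185,160,120)*1,z(s,345,205,160,120)]),np.hstack([z(t,320,170,100,75+5) if 0 else z(t,325,175,100,75),z(t,150,172,108,81)])])
cv2.imwrite("pics/zoom.png",a)
```

```text
(no output)
```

View pics/zoom.png

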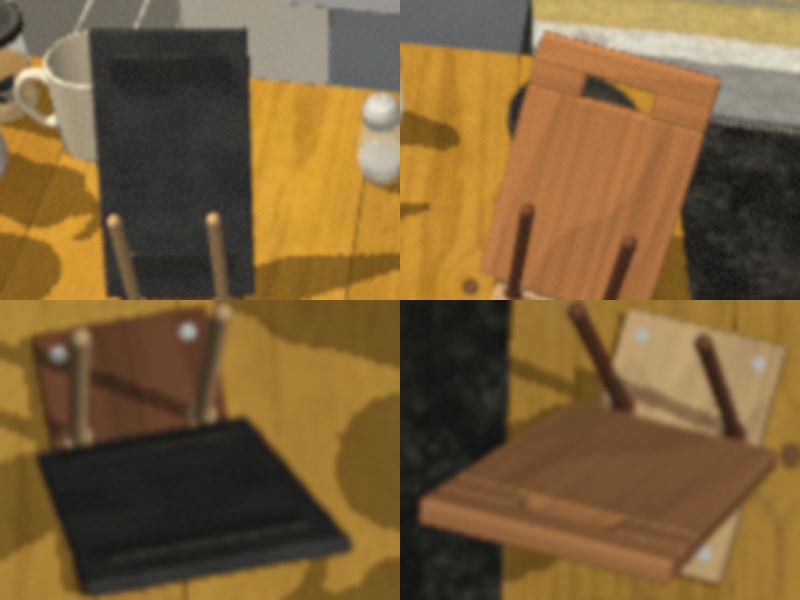

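```bash
cat > h.py <<'E'
import numpy as np
from rig import camera_params
def ray(n,p):
    c=camera_params(n);R=np.array(c["R"]);t=np.array(c["t"]);f=240/np.tan(np.radians(c["fov_y"]/2))
    d=R.T@np.array([(p[0]-c["cx"])/f,(p[1]-c["cy"])/f,1]);return -R.T@t,d/np.linalg.norm(d)
def tri(ps,pt):
    o1,d1=ray("scene",ps);o2,d2=ray("top",pt)
    s=np.linalg.lstsq(np.c_[d1,-d2],o2-o1,rcond=None)[0]
    a=o1+s[0]*d1;b=o2+s[1]*d2
    return (a+b)/2,np.linalg.norm(a-b)
def plane(n,p,z):
    o,d=ray(n,p);return o+d*(z-o[2])/d[2]
E
python3 - <<'E'
from h import *
P={"sR":((221,197),(412,237)),"sL":((283.8,196.2),(347.5,248)),"sdR":((229.8,271.8),(380,177.5)),"sdL":((270.2,271.4),(345,183.8)),
"wR":((472.2-69.2,217),(224,245)),"wL":((472.2,235),(155.5,228)),"wdR":((395.8,288.2),(232,182.8)),"wdL":((436.6,301),(197.5,174.2))}
for k,(a,b) in P.items():
    # wood: scene left = -y = top right
    p,e=tri(a,b);P[k]=p;print(k,p.round(1),round(e,1))
for b in "sw":
    for q in ("","d"):
        d=P[b+q+"L"]-P[b+q+"R"];print(b+q,"len",np.linalg.norm(d).round(1),"yaw",np.degrees(np.arctan2(-d[0],d[1])).round(1),"mid",((P[b+q+"L"]+P[b+q+"R"])/2).round(1))
# screws / plate corners (z=12)
for nm,p in (("s",(325+58/4,175+54/4)),("s",(325+188/4,175+30/4)),("w",(150+240/3.704,172+34/3.704)),("w",(150+358/3.704,172+64/3.704)),("w",(150+303/3.704,172+252/3.704))): print(nm,"screw",plane("top",p,12).round(1))
from rig import env
print("bowl",plane("top",(214,280),51).round(),"mug",plane("top",(425,292),97).round(),"salt",plane("top",(294,288),90).round())
E
```

```text
sR [ 503.1 -249.6  207.2] 0.2
sL [ 484.3 -134.3  208.1] 2.2
sdR [ 629.5 -204.4  144.9] 0.9
sdL [ 617.7 -135.4  144.2] 1.2
wR [493.8  88.7 193.1] 5.0
wL [525.8 211.1 195.3] 0.3
wdR [622.7  84.8 143.1] 1.4
wdL [640.7 152.5 143.5] 0.9
s len 116.8 yaw 9.3 mid [ 493.7 -192.   207.7]
sd len 70.0 yaw 9.7 mid [ 623.6 -169.9  144.6]
w len 126.5 yaw -14.6 mid [509.8 149.9 194.2]
wd len 70.1 yaw -14.9 mid [631.7 118.7 143.3]
s screw [ 642.5 -130.1   12. ]
s screw [ 655.4 -202.8   12. ]
w screw [662.6 149.6  12. ]
w screw [643.1  77.5  12. ]
w screw [528.7 108.6  12. ]
bowl [439. 137.  51.] mug [ 409. -292.   97.] salt [420. -34.  90.]
```

>>> step_arm(
  steps=[0, 0, -20, 0.14, 0, 0, -20, 0.14, 0, 0, -20, 0.14, 0, 0, -10, 0.14, 0, 0, 0, 0.14],
  jaw=0.2,
)

```text
time_s: 0.6
tool_pos: [184.8, 597.8, 302.3]
orientation: [-0.0, 0.482, 0.876, 0.001]
ft_force: [0.2, -0.0, 0.2]
opening: 53.7
```

>>> step_arm(
  steps=[0, 0, 0, 0.14, 0, 0, 0, 0.14, 0, 0, 0, 0.12, 0, 0, 0, 0],
)

```text
time_s: 1.0
tool_pos: [184.5, 596.9, 300.2]
orientation: [0.0, 0.645, 0.765, -0.0]
ft_force: [0.5, 0.3, 0.3]
opening: 52.6
```

```bash
cat >> h.py <<'E'
from rig import env
from scipy.spatial.transform import Rotation as Ro
def goal(target,yaw):
    s=env.sense();q=s["orientation"];R=Ro.from_quat([q[1],q[2],q[3],q[0]]).as_matrix()
    cy=np.degrees(np.arctan2(R[1,1],R[0,1]))
    print("t",round(s["time_s"],2),"pos",s["tool_pos"].round(1),"yaw",cy.round(2),"spin",np.radians(cy-yaw).round(3),"shift",(R.T@(np.array(target)-s["tool_pos"])).round(1),"f",s["ft_force"].round(1),"open",round(s["opening"],1),"tilt",R[:,2].round(3))
E
python3 -c "
from h import *
goal([500,-191,300],9.6)"
```

```text
t 1.0 pos [184.5 596.9 300.2] yaw 9.74 spin 0.002 shift [-8.299e+02  1.777e+02  8.000e-01] f [0.5 0.3 0.3] open 52.6 tilt [-0.    -0.001 -1.   ]
```

>>> step_arm(
  steps=[-30, 7, 0, 0, -30, 7, 0, 0, -30, 7, 0, 0, -30, 7, 0, 0, -30, 7, 0, 0],
)

```text
time_s: 1.5
tool_pos: [244.8, 454.0, 300.5]
orientation: [0.0, 0.643, 0.766, -0.0]
ft_force: [0.7, -0.6, 0.6]
opening: 52.8
```

>>> step_arm(
  steps=[-30, 7, 0, 0, -30, 7, 0, 0, -30, 7, 0, 0, -30, 7, 0, 0, -30, 7, 0, 0],
)

```text
time_s: 2.0
tool_pos: [304.8, 312.2, 300.6]
orientation: [0.0, 0.643, 0.766, -0.0]
ft_force: [1.2, -0.3, 0.1]
opening: 52.6
```

>>> step_arm(
  steps=[-30, 7, 0, 0, -30, 7, 0, 0, -30, 7, 0, 0, -30, 7, 0, 0, -30, 7, 0, 0],
)

```text
time_s: 2.5
tool_pos: [364.8, 170.3, 300.7]
orientation: [0.0, 0.643, 0.766, 0.0]
ft_force: [0.1, 0.3, 0.1]
opening: 52.5
```

>>> step_arm(
  steps=[-30, 7, 0, 0, -30, 7, 0, 0, -30, 7, 0, 0, -30, 7, 0, 0, -30, 7, 0, 0],
)

```text
time_s: 3.0
tool_pos: [424.8, 28.4, 300.7]
orientation: [0.0, 0.643, 0.766, 0.0]
ft_force: [1.2, 0.7, -0.0]
opening: 52.5
```

>>> step_arm(
  steps=[-30, 7, 0, 0, -30, 7, 0, 0, -30, 7, 0, 0, -30, 7, 0, 0, -30, 7, 0, 0],
)

```text
time_s: 3.5
tool_pos: [484.8, -113.4, 300.6]
orientation: [-0.0, 0.643, 0.766, -0.0]
ft_force: [1.6, 0.1, 0.0]
opening: 52.6
```

```bash
python3 -c "
from h import *
goal([500,-191,300],9.6)"
```

```text
t 3.5 pos [ 484.8 -113.4  300.6] yaw 10.0 spin 0.007 shift [-79.    1.5   0.6] f [1.6 0.1 0. ] open 52.6 tilt [-0.  0. -1.]
```

>>> step_arm(
  steps=[-20, 0, 0, 0, -20, 0, 0, 0, -20, 1, 0, 0, -19, 1, 0, 0, 0, 0, 0, 0.007],
)

```text
time_s: 4.0
tool_pos: [500.5, -191.5, 300.5]
orientation: [0.0, 0.647, 0.763, -0.0]
ft_force: [0.5, 0.3, -0.2]
opening: 52.7
```

>>> step_arm(
  steps=[0, 0, 20, 0, 0, 0, 20, 0, 0, 0, 20, 0, 0, 0, 15, 0, 0, 0, 0, 0],
)

```text
time_s: 4.5
tool_pos: [498.6, -188.6, 223.7]
orientation: [-0.002, 0.646, 0.763, -0.001]
ft_force: [-0.1, -0.3, 0.7]
opening: 53.0
```

Run:
```python
from h import *
from rig import read_camera
import cv2
goal([500,-191,203],9.6)
c=camera_params("wrist");print({k:np.round(v,3).tolist() for k,v in c.items()})
ims=[read_camera(n)[:,:,::-1] for n in ("scene","wrist","top")]
a=np.hstack([cv2.resize(ims[0][120:360,150:470],(400,300)),cv2.resize(ims[1],(400,300))])
b=np.hstack([cv2.resize(ims[2][120:360,250:570],(400,300)),np.zeros((300,400,3),np.uint8)])
cv2.imwrite("pics/a1.png",np.vstack([a,b]))
```

```text
t 4.5 pos [ 498.6 -188.6  223.7] yaw 9.48 spin -0.002 shift [-2.7  1.1 20.7] f [-0.1 -0.3  0.7] open 53.0 tilt [-0.004  0.002 -1.   ]
{'fov_y': 71.394, 'cx': 323.013, 'cy': 237.246, 'R': [[0.986, 0.165, -0.003], [0.159, -0.947, 0.28], [0.043, -0.277, -0.96]], 't': [-460.402, -289.035, 310.156]}
```

View pics/a1.png

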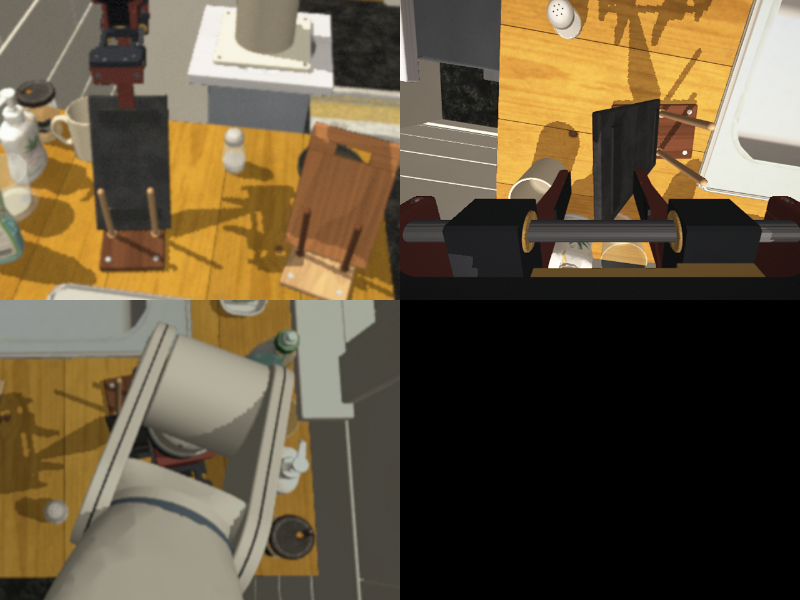

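>>> step_arm(
  steps=[0, 0, 6, 0, 0, 0, 6, 0, 0, 0, 6, 0, 0, 0, 4, 0, 0, 0, 0, 0],
)

```text
time_s: 5.15
tool_pos: [499.6, -189.5, 202.9]
orientation: [-0.001, 0.647, 0.763, -0.0]
ft_force: [0.7, 0.2, 0.3]
opening: 53.0
```

>>> step_arm(
  steps=[0, 4, 0, 0, 0, 4, 0, 0, 0, 3, 0, 0, 0, 2, 0, 0, 0, 2, 0, 0],
)

```text
time_s: 5.65
tool_pos: [515.1, -187.2, 203.8]
orientation: [0.0, 0.647, 0.763, 0.0]
ft_force: [-0.8, 0.9, -0.4]
opening: 52.5
```

```bash
cat >> h.py <<'E'
def look(name,cams=("wrist","scene")):
    import cv2
    from rig import read_camera
    ims=[read_camera(n)[:,:,::-1] for n in cams]
    cv2.imwrite(f"pics/{name}.png",np.hstack([cv2.resize(i,(400,300)) for i in ims]))
E
python3 -c "
from h import *
goal([500,-191,203],9.6);look('a2')"
```

```text
t 5.65 pos [ 515.1 -187.2  203.8] yaw 9.4 spin -0.003 shift [ -1.3 -15.5   0.8] f [-0.8  0.9 -0.4] open 52.5 tilt [ 0. -0. -1.]
```

View pics/a2.png

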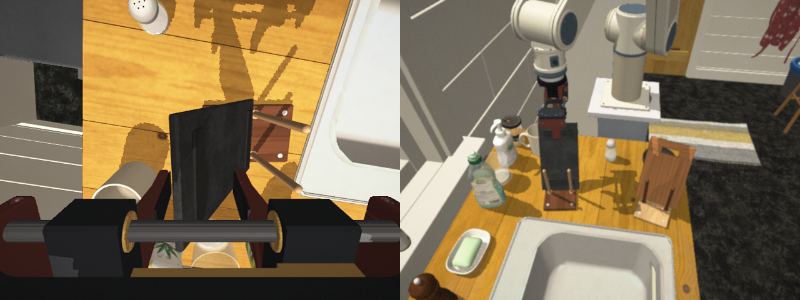

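>>> step_arm(
  steps=[0, 3, 0, 0, 0, 3, -1.5, 0, 0, 3, -1.5, 0, 0, 3, -1.5, 0, 0, 3, -1.5, 0],
)

```text
time_s: 6.25
tool_pos: [529.9, -184.7, 209.8]
orientation: [0.0, 0.647, 0.763, 0.0]
ft_force: [-0.4, -0.0, -0.7]
opening: 53.1
```

>>> step_arm(
  steps=[0, 4, -1.5, 0, 0, 4, -1.5, 0, 0, 4, -1.5, 0, 0, 4, -1.5, 0, 0, 4, -1.5, 0],
)

```text
time_s: 6.75
tool_pos: [549.8, -181.5, 217.3]
orientation: [0.0, 0.647, 0.763, 0.0]
ft_force: [0.1, 0.0, 0.5]
opening: 52.4
```

```bash
python3 -c "
from h import *
goal([500,-191,203],9.6);look('a3')"
```

```text
t 6.75 pos [ 549.8 -181.5  217.3] yaw 9.4 spin -0.004 shift [ -1.3 -50.7  14.3] f [0.1 0.  0.5] open 52.4 tilt [ 0. -0. -1.]
```

View pics/a3.png

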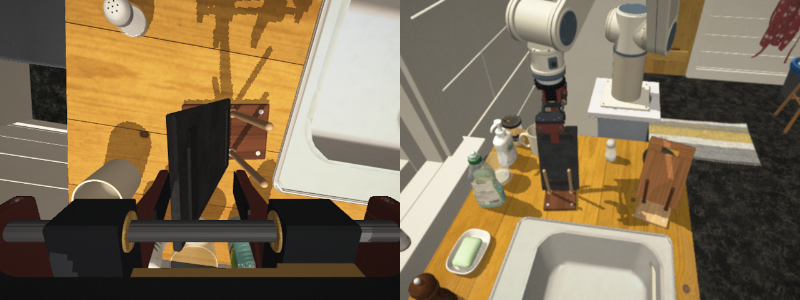

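>>> step_arm(
  steps=[0, 4, -1, 0, 0, 4, -1, 0, 0, 4, -1, 0, 0, 4, -1, 0, 0, 4, -1, 0],
)

```text
time_s: 7.35
tool_pos: [569.5, -178.2, 222.2]
orientation: [0.0, 0.647, 0.763, 0.0]
ft_force: [-0.7, 0.1, 0.5]
opening: 52.8
```

>>> step_arm(
  steps=[0, 4, -1, 0, 0, 4, -0.5, 0, 0, 4, -0.5, 0, 0, 4, -0.5, 0, 0, 4, 0, 0],
)

```text
time_s: 7.85
tool_pos: [589.2, -174.9, 224.8]
orientation: [0.0, 0.647, 0.763, 0.0]
ft_force: [0.2, 0.1, 0.5]
opening: 52.8
```

```bash
python3 -c "
from h import *
goal([500,-191,203],9.6);look('a4')"
```

```text
t 7.85 pos [ 589.2 -174.9  224.8] yaw 9.4 spin -0.004 shift [ -1.3 -90.7  21.7] f [0.2 0.1 0.5] open 52.8 tilt [ 0. -0. -1.]
```

View pics/a4.png

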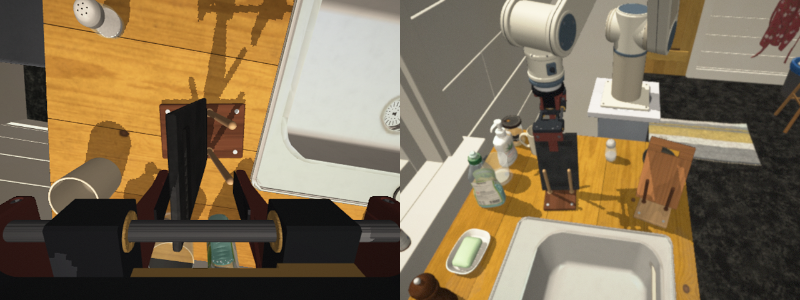

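>>> step_arm(
  steps=[0, 0, -0.5, 0, 0, 0, 0, 0],
  jaw=0.1,
  grip_force=3,
)

```text
time_s: 8.15
tool_pos: [588.7, -175.0, 225.1]
orientation: [-0.0, 0.647, 0.763, -0.0]
ft_force: [-0.4, 0.2, 0.9]
opening: 48.5
```

>>> step_arm(
  steps=[0, 0, -0.5, 0, 0, 0, 0, 0],
  jaw=0.0,
)

```text
time_s: 8.35
tool_pos: [588.8, -175.0, 225.8]
orientation: [0.0, 0.647, 0.763, 0.0]
ft_force: [-0.3, 0.1, 0.5]
opening: 44.1
```

>>> step_arm(
  steps=[0, 0, 0, 0, 0, 0, 0, 0],
  jaw=-0.1,
)

```text
time_s: 8.55
tool_pos: [588.8, -175.0, 225.7]
orientation: [0.0, 0.647, 0.763, 0.0]
ft_force: [-0.6, 0.6, -0.5]
opening: 39.4
```

>>> step_arm(
  steps=[0, 0, -0.5, 0, 0, 0, 0, 0],
  jaw=-0.2,
)

```text
time_s: 8.75
tool_pos: [588.9, -175.0, 226.3]
orientation: [0.0, 0.647, 0.763, 0.0]
ft_force: [0.9, -0.9, 0.7]
opening: 35.1
```

>>> step_arm(
  steps=[0, 0, 0, 0, 0, 0, 0, 0],
  jaw=-0.3,
)

```text
time_s: 8.95
tool_pos: [588.8, -175.0, 226.2]
orientation: [0.0, 0.647, 0.763, -0.0]
ft_force: [-0.9, -1.3, 0.2]
opening: 31.1
```

```bash
python3 -c "
from h import *
goal([500,-191,203],9.6);look('a5')"
```

```text
t 8.95 pos [ 588.8 -175.   226.2] yaw 9.4 spin -0.004 shift [ -1.3 -90.3  23.2] f [-0.9 -1.3  0.2] open 31.1 tilt [ 0. -0. -1.]
```

View pics/a5.png

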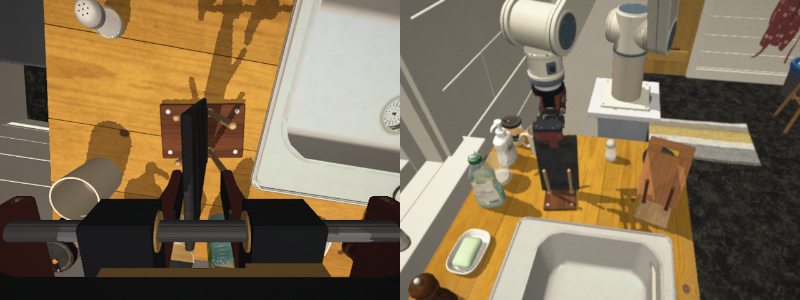

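>>> step_arm(
  steps=[0, 2, 0, 0, 0, 2, 0, 0, 0, 2, 0, 0, 0, 2, 0, 0, 0, 2, 0, 0],
)

```text
time_s: 9.55
tool_pos: [599.0, -173.3, 226.2]
orientation: [0.0, 0.647, 0.763, 0.0]
ft_force: [-0.1, 0.4, -0.5]
opening: 30.7
```

>>> step_arm(
  steps=[0, 2, 0, 0, 0, 2, 0, 0, 0, 2, 0, 0, 0, 2, 0, 0, 0, 2, 0, 0],
)

```text
time_s: 10.05
tool_pos: [608.7, -171.7, 226.2]
orientation: [-0.0, 0.647, 0.763, -0.0]
ft_force: [-0.6, -1.1, 0.1]
opening: 30.9
```

```bash
python3 -c "
from h import *
goal([500,-191,203],9.6);look('a6')"
```

```text
t 10.05 pos [ 608.7 -171.7  226.2] yaw 9.4 spin -0.004 shift [  -1.3 -110.4   23.2] f [-0.6 -1.1  0.1] open 30.9 tilt [-0. -0. -1.]
```

View pics/a6.png

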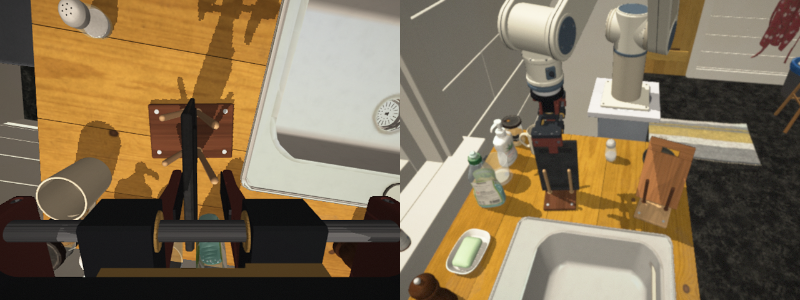

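>>> step_arm(
  steps=[0, 2, 0, 0, 0, 2, 0, 0, 0, 2, 0, 0, 0, 2, 0, 0, 0, 2, 0, 0],
)

```text
time_s: 10.65
tool_pos: [618.6, -170.0, 226.2]
orientation: [-0.0, 0.647, 0.763, -0.0]
ft_force: [-0.4, 0.1, -0.7]
opening: 30.5
```

```bash
python3 -c "
from h import *
goal([500,-191,203],9.6);look('a7')"
```

```text
t 10.65 pos [ 618.6 -170.   226.2] yaw 9.4 spin -0.004 shift [  -1.3 -120.4   23.2] f [-0.4  0.1 -0.7] open 30.5 tilt [-0.  0. -1.]
```

View pics/a7.png

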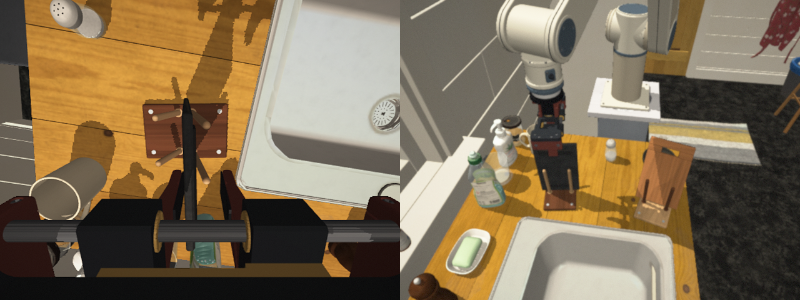

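>>> step_arm(
  steps=[0, 2, 0, 0, 0, 2, 0, 0, 0, 2, 0, 0, 0, 2, 0, 0, 0, 2, 0, 0],
)

```text
time_s: 11.25
tool_pos: [628.5, -168.4, 226.2]
orientation: [0.0, 0.647, 0.763, -0.0]
ft_force: [-0.7, -0.4, -0.2]
opening: 30.4
```

```bash
python3 -c "
from h import *
goal([500,-191,203],9.6);look('a8')"
```

```text
t 11.25 pos [ 628.5 -168.4  226.2] yaw 9.4 spin -0.003 shift [  -1.3 -130.5   23.2] f [-0.7 -0.4 -0.2] open 30.4 tilt [ 0. -0. -1.]
```

View pics/a8.png

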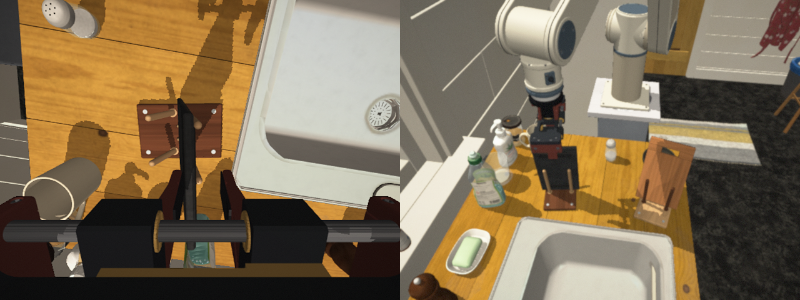

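Run:
```python
from rig import read_camera
import cv2
im=read_camera("wrist")[:,:,::-1]
cv2.imwrite("pics/a9.png",cv2.resize(im[140:420,200:430],None,fx=2.1,fy=2.1,interpolation=cv2.INTER_CUBIC))
```

```text
(no output)
```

View pics/a9.png

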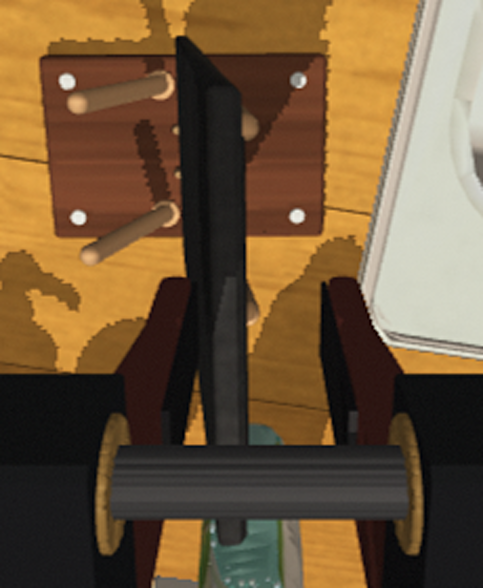

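Run:
```python
from h import *
o=np.array([589.5,-175.6,0]);c,s=np.cos(np.radians(9.55)),np.sin(np.radians(9.55))
def S(p): d=p-o; return np.round([c*d[0]+s*d[1],-s*d[0]+c*d[1],p[2]],1)
for n,p,z in (("topbackcorner",(242,90),228),("topfront",(207,88),228),("bottom far corner",(180,38),14),("dowel tip L",(257,125),142),("dowel tip R",(256,310),142),("short tip",(78,103),77),("front pad",(197,350),228),("rear pad",(322,350),228)):
    print(n,S(plane("wrist",(200+p[0]/2.1,140+p[1]/2.1),z)))
```

```text
topbackcorner [ 36.6  59.4 228. ]
topfront [ 29.1  59.9 228. ]
bottom far corner [ 0.4 59.  14. ]
dowel tip L [ 39.6  36.8 142. ]
dowel tip R [ 39.  -32.1 142. ]
short tip [-37.6  35.1  77. ]
front pad [ 25.2  -2.5 228. ]
rear pad [ 55.2  -2.6 228. ]
```

>>> step_arm(
  steps=[0, -2, 0, 0, 0, -2, 0, 0, 0, -2, 0, 0, 0, 0, 0, 0],
)

```text
time_s: 11.8
tool_pos: [622.0, -169.5, 226.2]
orientation: [-0.0, 0.647, 0.763, -0.0]
ft_force: [0.1, 0.1, 0.6]
opening: 30.8
```

Run:
```python
from rig import read_camera
import cv2
im=read_camera("wrist")[:,:,::-1]
cv2.imwrite("pics/a10.png",cv2.resize(im[140:420,200:430],None,fx=2.1,fy=2.1,interpolation=cv2.INTER_CUBIC))
```

```text
(no output)
```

View pics/a10.png

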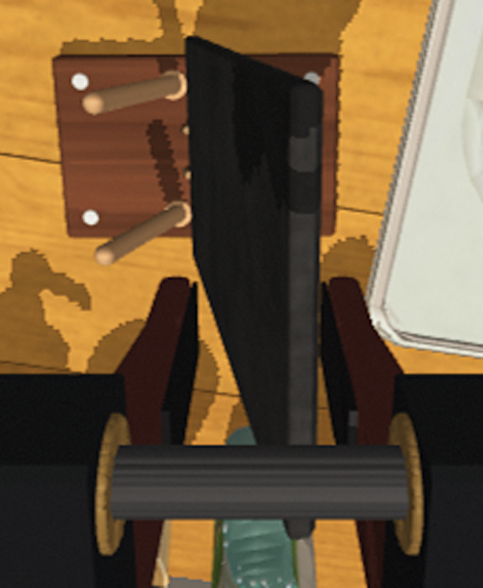

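>>> step_arm(
  steps=[0, 1, 0, 0, 0, 1, 0, 0, 0, 1, 0, 0, 0, 1, 0, 0, 0, 1, 0, 0],
)

```text
time_s: 12.35
tool_pos: [627.4, -168.6, 226.1]
orientation: [-0.0, 0.647, 0.763, -0.0]
ft_force: [-0.9, -0.7, 0.4]
opening: 30.8
```

Run:
```python
from h import *
goal([500,-191,203],9.6)
from rig import read_camera
import cv2
im=read_camera("wrist")[:,:,::-1]
cv2.imwrite("pics/a11.png",cv2.resize(im[140:420,200:430],None,fx=2.1,fy=2.1,interpolation=cv2.INTER_CUBIC))
```

```text
t 12.35 pos [ 627.4 -168.6  226.1] yaw 9.4 spin -0.003 shift [  -1.3 -129.4   23.1] f [-0.9 -0.7  0.4] open 30.8 tilt [-0. -0. -1.]
```

View pics/a11.png

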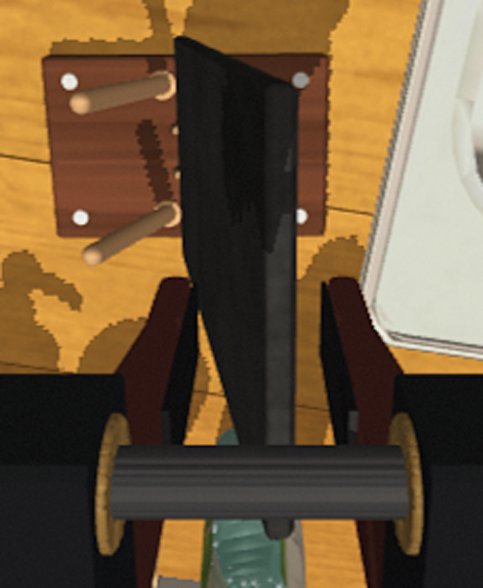

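Run:
```python
from h import *
o=np.array([589.5,-175.6,0]);c,s=np.cos(np.radians(9.55)),np.sin(np.radians(9.55))
def S(p): d=p-o; return np.round([c*d[0]+s*d[1],-s*d[0]+c*d[1],p[2]],1)
for n,p,z in (("topbackcorner",(298,92),225),("topfront",(268,86),228),("bottom far corner",(178,38),14),("front pad",(197,350),228),("rear pad",(322,350),228)):
    print(n,S(plane("wrist",(200+p[0]/2.1,140+p[1]/2.1),z)))
```

```text
topbackcorner [ 47.9  58.6 225. ]
topfront [ 41.3  60.3 228. ]
bottom far corner [-1.4 59.  14. ]
front pad [ 24.4  -2.5 228. ]
rear pad [ 54.3  -2.6 228. ]
```

>>> step_arm(
  steps=[0, 0, -3, 0, 0, 0, -5, 0, 0, 0, -10, 0, 0, 0, -20, 0, 0, 0, -20, 0],
)

```text
time_s: 12.9
tool_pos: [627.3, -168.6, 285.4]
orientation: [-0.0, 0.647, 0.763, 0.0]
ft_force: [-0.1, -0.2, 0.3]
opening: 30.8
```

>>> step_arm(
  steps=[0, 0, -20, 0.14, 0, -20, 0, 0.14, 0, -20, 0, 0.14, 0, -20, 0, 0, 0, -20, 0, 0],
  jaw=0.3,
)

```text
time_s: 13.4
tool_pos: [548.1, -156.6, 305.2]
orientation: [0.0, 0.792, 0.611, 0.0]
ft_force: [0.6, 0.4, -0.6]
opening: 56.8
```

```bash
python3 -c "
from h import *
goal([514,149,300],-14.7);look('b1')"
```

```text
t 13.4 pos [ 548.1 -156.6  305.2] yaw -14.69 spin 0.0 shift [ 287.  -110.5    5.1] f [ 0.6  0.4 -0.6] open 56.8 tilt [ 0.001 -0.    -1.   ]
```

View pics/b1.png

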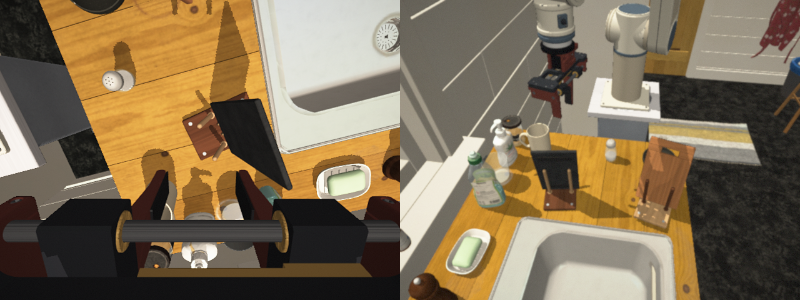

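Slate leans on its rear dowels, stand in place. Moving to the wooden board.

>>> step_arm(
  steps=[30, -11, 0, 0, 30, -11, 0, 0, 30, -11, 0, 0, 30, -11, 0, 0, 30, -11, 0, 0],
)

```text
time_s: 14.0
tool_pos: [534.5, 3.6, 305.0]
orientation: [0.001, 0.792, 0.611, 0.001]
ft_force: [0.8, 0.4, 0.2]
opening: 57.1
```

>>> step_arm(
  steps=[30, -11, 0, 0, 30, -11, 0, 0, 30, -11, 0, 0, 30, -11, 0, 0, 17, -11, 0, 0],
)

```text
time_s: 14.5
tool_pos: [516.1, 151.2, 305.0]
orientation: [0.0, 0.791, 0.612, 0.001]
ft_force: [0.7, -0.6, 0.3]
opening: 57.0
```

>>> step_arm(
  steps=[0, 0, 20, 0, 0, 0, 20, 0, 0, 0, 20, 0, 0, 0, 15, 0, 0, 0, 0, 0],
)

```text
time_s: 15.0
tool_pos: [514.8, 148.9, 227.8]
orientation: [-0.001, 0.792, 0.611, -0.001]
ft_force: [-0.4, 0.0, -0.6]
opening: 57.1
```

```bash
python3 -c "
from h import *
goal([514,149,300],-14.7);look('b2')"
```

```text
t 15.0 pos [514.8 148.9 227.8] yaw -14.66 spin 0.001 shift [ -0.2  -1.  -72.2] f [-0.4  0.  -0.6] open 57.1 tilt [-0.003 -0.001 -1.   ]
```

View pics/b2.png

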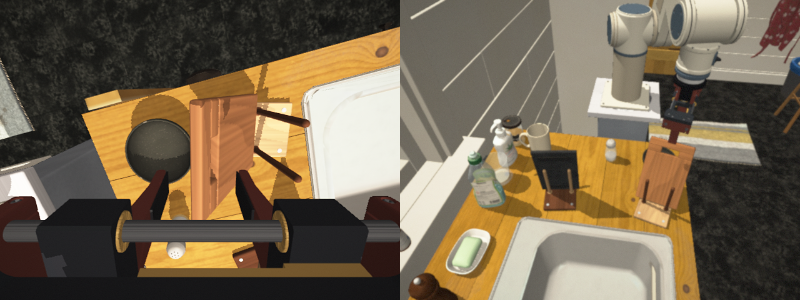

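Run:
```python
from h import *
import cv2
from rig import read_camera
s=env.sense();q=s["orientation"];R=Ro.from_quat([q[1],q[2],q[3],q[0]]).as_matrix()
im=read_camera("wrist")[:,:,::-1];x0,y0=220,130
cv2.imwrite("pics/b3.png",cv2.resize(im[y0:y0+280,x0:x0+230],None,fx=2.1,fy=2.1))
for n,p,z in (("front",(304,165),188),("back",(318,165),195)):
    print(n,(R.T@(plane("wrist",p,z)-s["tool_pos"])).round(1))
```

```text
front [ 63.7 -10.5  41.8]
back [64.2 -2.4 34.8]
```

View pics/b3.png

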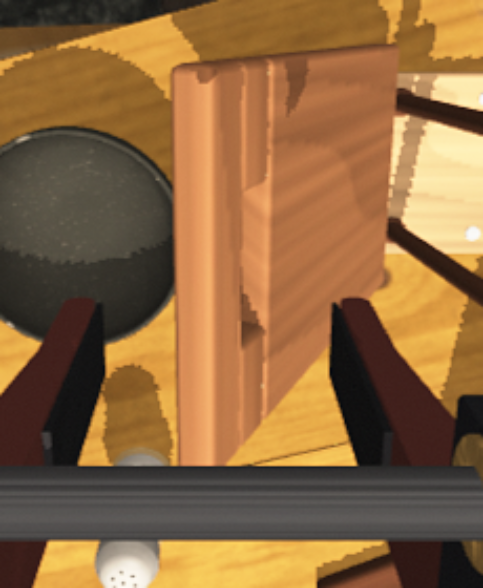

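>>> step_arm(
  steps=[0, 0, 10, 0, 0, 0, 10, 0, 0, 0, 10, 0, 0, 0, 10, 0, 0, 0, 4, 0],
)

```text
time_s: 15.65
tool_pos: [514.3, 148.6, 183.6]
orientation: [-0.0, 0.792, 0.611, -0.001]
ft_force: [-0.3, 0.1, -0.4]
opening: 56.9
```

>>> step_arm(
  steps=[0, 3, 0, 0, 0, 3, 0, 0, 0, 3, 0, 0, 0, 2, 0, 0, 0, 2, 0, 0],
)

```text
time_s: 16.15
tool_pos: [528.0, 145.5, 185.5]
orientation: [0.0, 0.792, 0.611, 0.0]
ft_force: [0.5, 0.8, -0.5]
opening: 57.3
```

>>> step_arm(
  steps=[0, 3, 0, 0, 0, 3, 0, 0, 0, 3, -1, 0, 0, 3, -1.5, 0, 0, 3, -1.5, 0],
)

```text
time_s: 16.65
tool_pos: [542.3, 141.7, 189.3]
orientation: [-0.0, 0.792, 0.611, -0.0]
ft_force: [-0.5, -0.5, -0.1]
opening: 56.9
```

```bash
cat >> h.py <<'E'
def crop(name):
    import cv2
    from rig import read_camera
    goal([0,0,0],-14.7)
    im=read_camera("wrist")[:,:,::-1]
    cv2.imwrite(f"pics/{name}.png",cv2.resize(im[130:410,220:450],None,fx=2.1,fy=2.1))
E
python3 -c "
from h import *
crop('b4')"
```

```text
t 16.65 pos [542.3 141.7 189.3] yaw -14.67 spin 0.001 shift [-274.4 -488.7  189.3] f [-0.5 -0.5 -0.1] open 56.9 tilt [-0. -0. -1.]
```

View pics/b4.png

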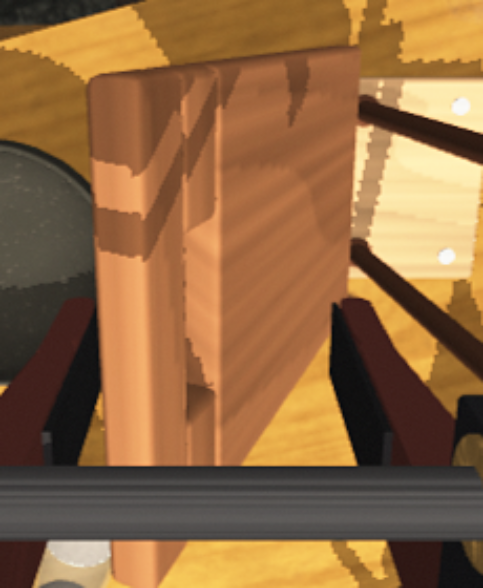

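>>> step_arm(
  steps=[0, 4, -1.5, 0, 0, 4, -1.5, 0, 0, 4, -1.5, 0, 0, 4, -1.5, 0, 0, 4, -1.5, 0],
)

```text
time_s: 17.2
tool_pos: [561.9, 136.6, 196.8]
orientation: [0.0, 0.792, 0.611, 0.0]
ft_force: [-1.0, 0.1, -0.2]
opening: 57.1
```

>>> step_arm(
  steps=[0, 4, -1.5, 0, 0, 4, -1, 0, 0, 4, -1, 0, 0, 4, -1, 0, 0, 4, -1, 0],
)

```text
time_s: 17.7
tool_pos: [581.1, 131.5, 202.2]
orientation: [0.0, 0.792, 0.611, 0.0]
ft_force: [-1.2, -0.0, 0.4]
opening: 57.4
```

```bash
python3 -c "
from h import *
crop('b5')"
```

```text
t 17.7 pos [581.1 131.5 202.2] yaw -14.67 spin 0.001 shift [-274.4 -528.9  202.2] f [-1.2 -0.   0.4] open 57.4 tilt [ 0. -0. -1.]
```

View pics/b5.png

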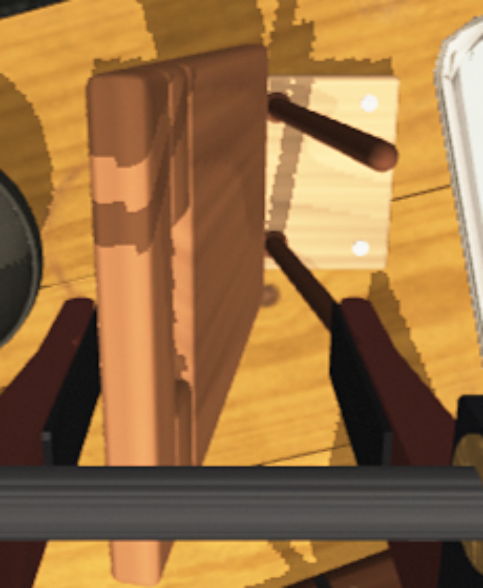

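>>> step_arm(
  steps=[0, 0, -0.5, 0, 0, 0, 0, 0],
  jaw=0.2,
)

```text
time_s: 17.95
tool_pos: [580.7, 131.6, 202.6]
orientation: [-0.0, 0.792, 0.611, -0.0]
ft_force: [0.1, 1.0, 0.3]
opening: 52.8
```

>>> step_arm(
  steps=[0, 0, -0.5, 0, 0, 0, 0, 0],
  jaw=0.1,
)

```text
time_s: 18.15
tool_pos: [580.7, 131.7, 203.2]
orientation: [0.0, 0.792, 0.611, -0.0]
ft_force: [-0.1, 0.3, 0.2]
opening: 48.5
```

>>> step_arm(
  steps=[0, 0, -0.5, 0, 0, 0, 0, 0],
  jaw=0.0,
)

```text
time_s: 18.35
tool_pos: [580.8, 131.7, 203.7]
orientation: [0.0, 0.792, 0.611, 0.0]
ft_force: [-0.4, -0.1, 0.3]
opening: 44.2
```

>>> step_arm(
  steps=[0, 0, -0.5, 0, 0, 0, 0, 0],
  jaw=-0.1,
)

```text
time_s: 18.55
tool_pos: [580.9, 131.6, 204.3]
orientation: [0.0, 0.792, 0.611, 0.0]
ft_force: [-0.6, 0.6, -0.2]
opening: 39.7
```

>>> step_arm(
  steps=[0, 0, -0.5, 0, 0, 0, 0, 0],
  jaw=-0.2,
)

```text
time_s: 18.75
tool_pos: [580.8, 131.6, 204.7]
orientation: [0.0, 0.792, 0.611, 0.0]
ft_force: [-0.5, -1.1, 1.1]
opening: 35.7
```

>>> step_arm(
  steps=[0, 0, -0.5, 0, 0, 0, 0, 0],
  jaw=-0.27,
)

```text
time_s: 18.95
tool_pos: [580.8, 131.6, 205.3]
orientation: [0.0, 0.792, 0.611, 0.0]
ft_force: [0.2, 0.1, 0.6]
opening: 32.1
```

```bash
python3 -c "
from h import *
crop('b6')"
```

```text
t 18.95 pos [580.8 131.6 205.3] yaw -14.67 spin 0.001 shift [-274.4 -528.6  205.2] f [0.2 0.1 0.6] open 32.1 tilt [ 0.  0. -1.]
```

View pics/b6.png

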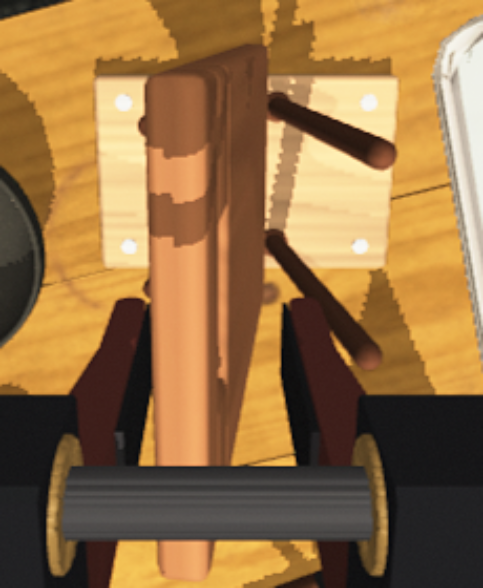

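>>> step_arm(
  steps=[0, 2, -0.5, 0, 0, 2, 0, 0, 0, 2, -0.5, 0, 0, 2, 0, 0, 0, 2, 0, 0],
)

```text
time_s: 19.5
tool_pos: [590.7, 129.1, 206.2]
orientation: [0.0, 0.792, 0.611, 0.0]
ft_force: [0.1, 0.2, 0.1]
opening: 32.1
```

>>> step_arm(
  steps=[0, 2, 0, 0, 0, 2, 0, 0, 0, 2, 0, 0, 0, 2, 0, 0, 0, 2, 0, 0],
)

```text
time_s: 20.0
tool_pos: [600.3, 126.5, 206.2]
orientation: [0.0, 0.792, 0.611, 0.0]
ft_force: [0.4, -0.3, -0.4]
opening: 32.1
```

>>> step_arm(
  steps=[0, 2, 0, 0, 0, 2, 0, 0, 0, 2, 0, 0, 0, 2, 0, 0, 0, 2, 0, 0],
)

```text
time_s: 20.5
tool_pos: [609.9, 124.0, 206.2]
orientation: [-0.0, 0.792, 0.611, -0.0]
ft_force: [0.2, 0.5, 1.1]
opening: 32.3
```

```bash
python3 -c "
from h import *
crop('b7')"
```

```text
t 20.5 pos [609.9 124.  206.2] yaw -14.67 spin 0.001 shift [-274.4 -558.6  206.2] f [0.2 0.5 1.1] open 32.3 tilt [-0.  0. -1.]
```

View pics/b7.png

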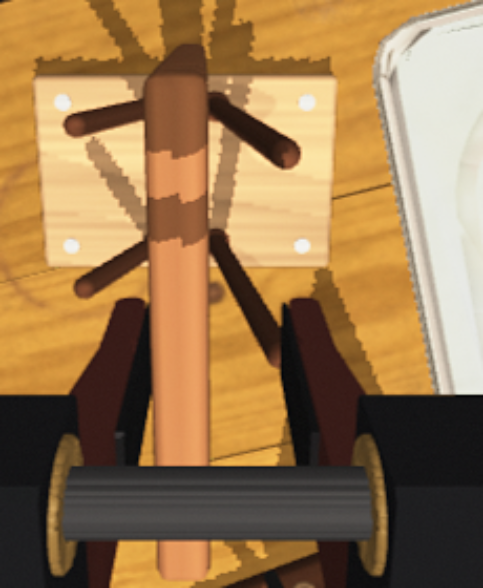

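>>> step_arm(
  steps=[0, 2, 0, 0, 0, 2, 0, 0, 0, 2, 0, 0, 0, 2, 0, 0, 0, 2, 0, 0],
)

```text
time_s: 21.05
tool_pos: [619.7, 121.4, 206.2]
orientation: [0.0, 0.792, 0.611, 0.0]
ft_force: [-0.0, -0.4, 0.5]
opening: 32.5
```

>>> step_arm(
  steps=[0, 2, 0, 0, 0, 2, 0, 0, 0, 2, 0, 0, 0, 0, 0, 0],
)

```text
time_s: 21.45
tool_pos: [625.5, 119.9, 206.2]
orientation: [0.0, 0.792, 0.611, 0.0]
ft_force: [-0.0, -0.1, -0.8]
opening: 32.1
```

```bash
python3 -c "
from h import *
crop('b8')"
```

```text
t 21.45 pos [625.5 119.9 206.2] yaw -14.67 spin 0.0 shift [-274.5 -574.8  206.1] f [-0.  -0.1 -0.8] open 32.1 tilt [ 0.  0. -1.]
```

View pics/b8.png

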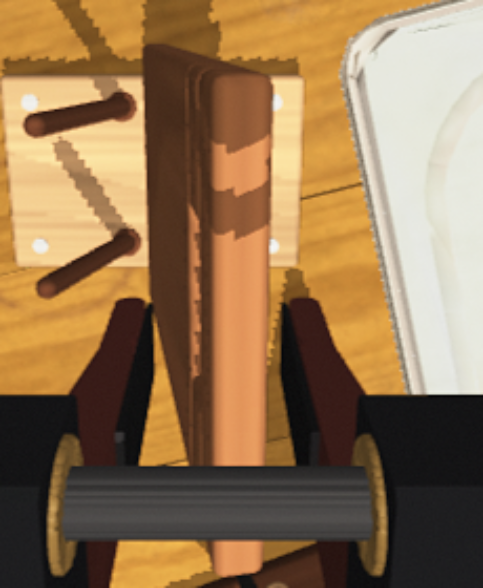

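>>> step_arm(
  steps=[0, 1, 0, 0, 0, 1, 0, 0, 0, 1, 0, 0, 0, 1, 0, 0, 0, 0, 0, 0],
)

```text
time_s: 22.0
tool_pos: [629.3, 118.9, 206.2]
orientation: [0.0, 0.792, 0.611, 0.0]
ft_force: [-0.4, 0.2, 0.0]
opening: 32.0
```

```bash
python3 -c "
from h import *
crop('b9')"
```

```text
t 22.0 pos [629.3 118.9 206.2] yaw -14.67 spin 0.001 shift [-274.4 -578.7  206.1] f [-0.4  0.2  0. ] open 32.0 tilt [ 0.  0. -1.]
```

View pics/b9.png

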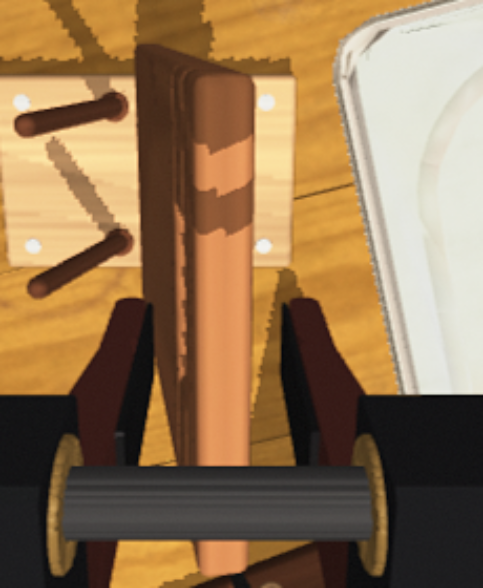

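>>> step_arm(
  steps=[0, 0, -3, 0, 0, 0, -5, 0, 0, 0, -10, 0, 0, 0, -20, 0, 0, 0, -20, 0],
)

```text
time_s: 22.55
tool_pos: [629.1, 119.0, 265.4]
orientation: [0.0, 0.792, 0.611, -0.0]
ft_force: [0.3, -0.3, 0.4]
opening: 31.8
```

>>> step_arm(
  steps=[0, 0, -20, 0, 0, -25, -10, 0, 0, -40, 0, 0, 0, -40, 0, 0, 0, -40, 0, 0],
)

```text
time_s: 23.05
tool_pos: [487.7, 155.9, 295.1]
orientation: [0.0, 0.792, 0.611, 0.001]
ft_force: [0.1, 0.5, 0.7]
opening: 32.2
```

>>> step_arm(
  steps=[0, -40, 0, 0, 30, -20, 0, 0, 40, 0, 0, 0, 40, 0, 0, 0, 40, 0, 0, 0],
)

```text
time_s: 23.55
tool_pos: [469.1, 317.7, 295.6]
orientation: [0.0, 0.792, 0.611, 0.001]
ft_force: [0.1, -0.3, 0.2]
opening: 32.0
```

>>> step_arm(
  steps=[40, 0, 0, 0, 40, 0, 0, 0, 40, 0, 0, 0, 40, 0, 0, 0, 0, 0, 0, 0],
)

```text
time_s: 24.05
tool_pos: [509.8, 474.9, 294.5]
orientation: [-0.0, 0.791, 0.612, 0.001]
ft_force: [0.4, 0.4, 0.9]
opening: 32.0
```

```bash
python3 -c "
from h import *
goal([0,0,0],-14.7);look('c1',('top','scene'))"
```

```text
t 24.05 pos [509.8 474.9 294.5] yaw -14.51 spin 0.003 shift [-588.2 -374.7  292.8] f [0.4 0.4 0.9] open 32.0 tilt [ 0.001  0.002 -1.   ]
```

View pics/c1.png

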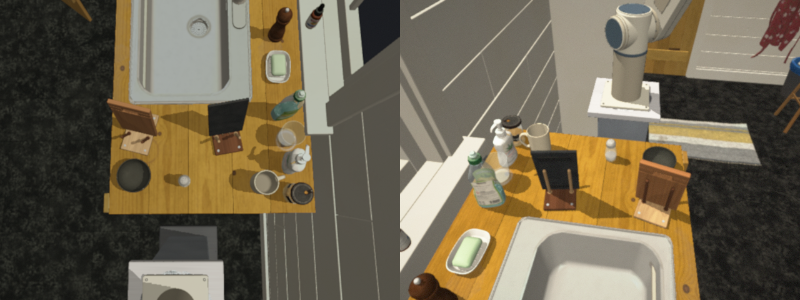

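```bash
python3 -c "
from h import *
look('c2',('top','scene'))
import cv2
d=cv2.absdiff(cv2.imread('pics/c1.png'),cv2.imread('pics/c2.png'));print(d.max(),(d>30).sum())
print(env.sense()['ft_force'].round(1)); env.sign_off()"
```

```text
21 0
[-0.2  0.6  0.7]
the job is handed in; nothing more can be done
```

Both boards now lean back on the long rear dowels of their own stands. I did the slate board first, then the wooden one, and handed the job in at about 24 s of the 61 s allowed.

**How it was done:** I lowered the partly open fingers astride each board's top edge. The front fingertip pushed the board slowly up past upright, while the rear finger stood behind to stop a slam. I then eased each board back onto its dowels and lifted the fingers straight up.

**Forces:** The wrist force stayed within sensor noise, about 1.5 N, in every reading I took at the end of a move.

**Last checks:**
- **Slate board:** it measured about 11° past upright with both fingers clear of it. At an earlier check I thought it might already be resting on the dowels. It was not: when I backed the finger off a few mm it tipped back a short way. I did not see where it first landed, but it then stayed put as the finger moved on.
- **Wooden board:** it stayed put when the rear finger moved on. I judged its final lean from the pictures and did not measure it.
- **Loose objects:** the salt shaker, mug and bowl are within about a pixel of where they started in the top view.
- **Stability:** two final pictures, one right after the other, showed no motion, and the arm was clear of everything.

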